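# Seat the filter cell on the photometer for a dark reading

## Robot

A 6-joint arm with a two-finger parallel gripper is mounted at the origin on a cart in front of the work surface, level with it; the furniture and walls round the work are solid. World frame = base frame: x ahead of the robot, y to its left, z up, the work surface at z = 0. Lengths are in mm, angles in rad, forces in N, time in s.
With the tool pointing down it reaches from about 350 to 775 mm from the base axis. Payload 7.3 kg.
Tool frame: the origin (TCP) lies on the centre line of the jaws, within the pads' length; the fingertips stand 17 mm ahead of it and the grasp point (between the pads) lies 2 mm behind it; z points along the fingers, y is the line along which they close (so a half turn about z gives the same grasp; the last joint's range is limited). The gripper opens to 92 mm and grips with 3 to 60 N. Pads are 19 mm wide; open, the fingers measure 130 mm over their backs; the gripper's body (75 mm by 190 mm) begins 47 mm behind the grasp point.
Start: joints at [1.188, 0.342, 1.524, -0, 1.275, -0.146], TCP at [123.144, 510.371, 243.741] pointing down, gripper open.
Joint ranges: [-2.53, 2.53], [-0.77, 2.02], [0.04, 2.7], [-1, 4.14], [0.28, 2.66], [-3.11, 3.11]. Speed limits (rad/s): [2.57, 2.57, 3.14, 3.14, 3.14, 3.14].

## Interface

Orientations are given as [roll, pitch, yaw] about the fixed x, y, z axes, in that order (R = Rz(yaw) Ry(pitch) Rx(roll)).
In Python, from plant import bot gives the robot as it stands. The module is installed in compiled form; this text tells all that it offers.
- The arm moves only by the shell command python3 -m pendant 'ROWS'. ROWS is JSON, a list of rows, each a list of 3 entries, a list of its own where there are three numbers: the shift along the world's x, y, z as a fraction of full scale, then the turn, a rotation vector about the world's x, y, z as a fraction of full scale, then the opening, from -1 (shut) to 1 (fully open), so that 0 is half open. In form: [[[tx, ty, tz], [rx, ry, rz], claw], ...]. A call has exactly 10 rows; each row shifts and turns the commanded pose from where the row before left it; what a row does not reach is not made up. Full scale, the value 1, is 30 mm for a shift and 0.12 rad for a turn. A row lasts 1/12 s, in which the tool goes at most 41.7 mm and 7.16 degrees, less where a joint would pass 70% of its speed; a pose out of reach is approached as far as the arm can. A call with a number of a shift or a turn outside -1 to 1 is refused whole. A call with a gripper value outside its range is refused whole. The fingers move at their own pace and stop on an object; the grip force is fixed at half the most. Time passes only in rows, so rows that do not move let the fingers close, or fill a call up. It gives the time, the measured TCP pose, the force, the opening and the grip force at its end, in the units of the state.
- bot.get_obs(): the state, without advancing time (a new reading comes with each control period).
- bot.capture(name): name is "side" or "top" or "wrist"; returns the picture (480x640x3 uint8, blue, green, red); there is no depth.
- bot.camera_params(name): a dict with "fovy" (degrees; the focal length in pixels is half the picture's height over the tangent of half this angle, whatever the lens; pixels are square), "cx", "cy" (the principal point, pixels), "camera_from_world" (4x4, takes a point from world to camera coordinates). Camera axes: x right, y down, z forward; pixel columns grow to the right and rows downward; lengths in mm; the calibration is good to about 2 mm. A picture is of the moment at which its call begins: read the wrist's pose just before it. camera_params takes no time and is no camera call; for the wrist camera it gives the pose at the moment of the call.
- bot.close_job(): hands the job in; it is judged then, once.
The state is a dict: "time": time; "joint_positions": joint angles; "dq": joint speeds; "tau": joint torques, N m; "tool_pos": TCP position; "tcp_rot": TCP orientation; "contact_force": force on the tool from outside, world axes, zero at the start; "moment": the same for the moment, N m; "grip_width": finger opening in mm; "finger_force": force on a finger pad.
Only numpy, scipy, OpenCV 4.12 (cv2) and the standard library are available. Lean on these libraries where they do the work, as an engineer would, in place of code of your own. Each camera call takes 0.05 s, during which the arm holds its last target. There are 200 camera calls.

## Task

I need a dark reading: first turn the photometer's lamp knob fully anticlockwise to its end stop, so the lamp is off, then take the knurled filter cell from the bench and put it upright over the detector port. Pressing it down, turn it until the keyways hidden inside it drop over the port's pins, then push it fully home against the sprung light seal and finish still holding it pressed home with the gripper, since the seal lifts it again if you let go. Leave the dust cap, the beaker and the pipette where they stand.

Things in the scene. Friction and masses are not known exactly. Their poses are not given: they have to be found in the camera images.
- knob_grip (a point): lamp knob at the photometer's right front: black upright pointer knob, bar 38 mm long, 13 thick, 36 mm high over the case, on a 42 mm skirt 5 mm thick. A white line along one half of the bar shows where it points. This point is on the knob's vertical axis, 27 mm above the case top, and turns with it: x along the bar, -x toward the white-line end, z up
- lamp_knob (a joint): lamp knob angle (rad): 0 is off, the anticlockwise end stop, white line then pointing to the front left corner of the case (45 degrees between its -x and +y); grows clockwise seen from above, 4.71 is full. Friction 0.04 Nm, it stays where it is left; it starts 0.7 to 1.4 from off
- photometer: bench photometer, fixed: low white case with a grey top plate, 150 mm deep (its x), 206 mm wide (its y), its top 60 mm above the bench; knob right front, dark display behind it, round detector port on the left half. Origin at the middle of its underside, front toward its -x, z up
- port_seat (a point): centre of the detector port's seat, the flat top of a metal boss of 57 mm diameter, 12 mm above the case top; z up. When the cell is fully home its underside lies on this seat. The port's axis runs up through this point
- spigot_top (a point): centre of the top of the port's spigot, 28 mm above the seat; z up. The spigot is 24 mm in diameter, its uppermost 8 mm tapering to 15 mm. Three round pins, 5 mm in diameter and 120 degrees apart, stick out of it to 16.5 mm from the axis, their tops 12.5 mm above the seat. How far they are turned round the axis differs every time and no frame here tells it
- seal (a joint): travel (m) of the sprung light seal round the foot of the spigot, a black rubber ring of 36 mm diameter: 0 when it stands free, 4 mm above the seat; 0.004 when pressed flush with the seat. About 3 N starts it, 9 N presses it flush; it pushes the cell up again when that is let go
- filter_cell: filter cell, loose (about 0.12 kg), upright on the bench: knurled metal ring, 45 mm diameter, 40 mm high, amber glass set in its top, open below. Origin at the centre of its underside, z up. Inside, the lowest 12 mm is a lip of 26.6 mm bore, which slides over the spigot, with three keyways 120 degrees apart, about 9 mm wide, for the pins; they cannot be seen and no frame tells their direction
- cell_top (a point): centre of the filter cell's top, 40 mm above its underside. Set over the spigot, the cell stops on the pins with its underside 12.5 mm above the seat, unless the keyways meet the pins (within about 0.12 rad); turning it either way by at most a third of a turn, pressed down with a few newtons, finds them, and it goes down 9 mm to the free seal and then 4 mm more to the seat
- dust_cap: the port's dust cap, loose, to be left alone: plain grey plastic cap, 40 mm diameter, 18 mm high, so lower than the filter cell and without glass; it may stand to the left or right of the cell. Origin at the centre of its underside
- beaker: glass beaker, 73 mm diameter, 94 mm high, loose, to be left alone; origin at the centre of its underside
- pipette: micropipette lying on the bench behind the cell and the cap, 218 mm long, 27 wide, 36 high, loose, to be left alone; origin under its middle, x axis along it
Mind the look-alikes: they are no part of the job. Leave any purple or turquoise look-alike of the filter_cell alone.

How it is judged (in metres and radians):
On the way, in this order (a step that is already met when the one before it is completed fails the run):
1. the lamp knob is turned anticlockwise to its end stop (within 0.06 rad), before the cell goes on (value of joint lamp_knob below 0.06 rad), for 0.1 s.
2. the cell has dropped over the pins: upright on the port's axis, its underside less than 8 mm above the seat (z of filter_cell in the frame of port_seat below 0.008 m and horizontal distance between filter_cell and port_seat below 0.004 m and angle between filter_cell's own z axis and vertical below 0.12 rad), for 0.1 s.
At the end, for the whole second after the job is handed in: The knob is at its off stop (within 0.06 rad); the cell sits over the pins, upright within 0.08 rad and within 4 mm of the port's axis, its underside within 1.5 mm of the seat with the seal pressed down by more than 2.5 mm; the fingers still press on it (over 2 N), and it is at rest (value of joint lamp_knob below 0.06 rad and z of filter_cell in the frame of port_seat below 0.0015 m and value of joint seal above 0.0025 m and horizontal distance between filter_cell and port_seat below 0.004 m and angle between filter_cell's own z axis and vertical below 0.08 rad and contact force between filter_cell and the fingers above 2 N and linear speed of filter_cell below 0.02 m/s); the arm keeps its last pose, push and grip.
It fails at once if the dust cap, beaker or pipette is pushed more than 30 mm from its place (distance of any of dust_cap, beaker, pipette from where it was at the start of the episode above 0.03 m).
It also fails if it takes over 72 s, if anything falls off the work surface, if the arm or the gripper's body presses on something with over 40 N, if the wrist force passes 120 N, or if a joint passes its speed limit or range.

## Working session

There is one attempt and no reset: what is moved stays moved. The work goes in short steps, Python scripts to look and compute and a shell command to move; the robot and the scene stay as the last step left them, time stands still between calls to the robot, and variables do not carry over. Pictures are saved under pics/ and viewed, at most 10 in all, crops included, and the job is handed in when it is done.

```bash
mkdir -p pics
python3 - <<'E'
from plant import bot
import cv2
o=bot.get_obs();print({k:o[k] for k in o if k not in('dq','tau')})
for n in('top','side'):
    im=bot.capture(n);cv2.imwrite(f'pics/{n}0.png',im);p=bot.camera_params(n);print(n,p)
E
```

```text
{'time': 0.0, 'joint_positions': array([ 1.18799414e+00,  3.42681522e-01,  1.52501610e+00,  4.22459988e-05,
        1.27543575e+00, -1.45979112e-01]), 'tool_pos': array([122.98120497, 509.99016286, 243.06666851]), 'tcp_rot': array([-3.14007420e+00, -2.64082314e-04,  2.90475705e+00]), 'contact_force': array([ 0.11256756, -0.58289072,  0.15509595]), 'moment': array([ 0.00937611, -0.01132834,  0.01002655]), 'finger_force': 0.0, 'grip_width': 91.90598892326096}
top {'fovy': 49.17683690421603, 'cx': 322.70150117049945, 'cy': 234.65546205404098, 'camera_from_world': array([[ 1.45448441e-02, -9.99749956e-01, -1.69844874e-02,
         1.40443478e+02],
       [-9.94221849e-01, -1.26534795e-02, -1.06596460e-01,
         4.78970755e+02],
       [ 1.06354893e-01,  1.84367774e-02, -9.94157292e-01,
         1.19695812e+03],
       [ 0.00000000e+00,  0.00000000e+00,  0.00000000e+00,
         1.00000000e+00]])}
side {'fovy': 45.059876555247406, 'cx': 312.0609009685673, 'cy': 232.200024219183, 'camera_from_world': array([[-9.65644995e-01, -2.58556818e-01, -2.60406419e-02,
         4.82949452e+02],
       [-1.04956176e-01,  4.79720351e-01, -8.71121453e-01,
         5.80367244e+01],
       [ 2.37726617e-01, -8.38460945e-01, -4.90376691e-01,
         1.21059812e+03],
       [ 0.00000000e+00,  0.00000000e+00,  0.00000000e+00,
         1.00000000e+00]])}
```

View pics/top0.png

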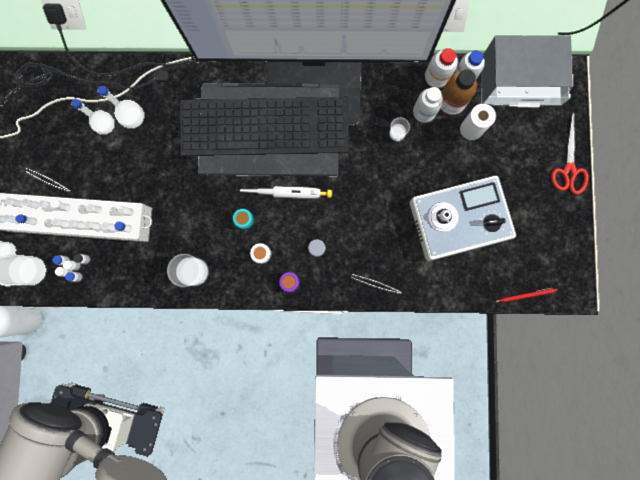

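View pics/side0.png

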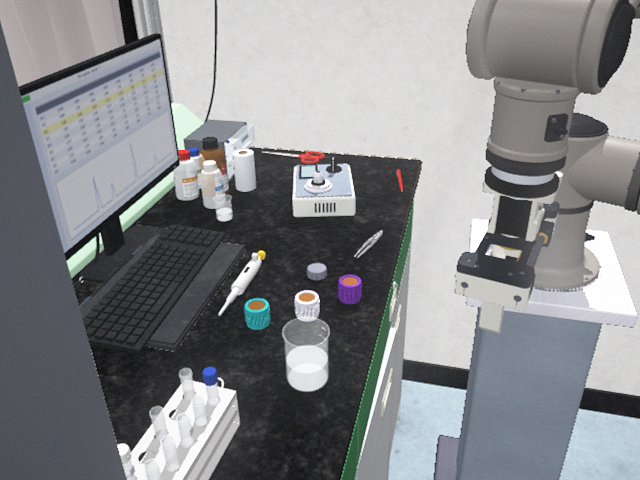

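Candidates for the cell, by pixel in the top view:
- White/metal ring with amber glass at (260,253).
- Turquoise ring at (243,218), a look-alike.
- Purple ring at (289,282), a look-alike.
- Plain grey cap at (317,247), the dust cap.

I choose (260,253). The photometer's port is at about (444,215) and the knob at about (492,223). Next I measure these and check in a close crop.

```bash
cat > h.py <<'E'
import numpy as np,cv2
from plant import bot
def ray(p,u,v):
    f=240/np.tan(np.radians(p['fovy'])/2);T=p['camera_from_world'];R=T[:3,:3]
    return -R.T@T[:3,3], R.T@np.array([(u-p['cx'])/f,(v-p['cy'])/f,1])
def onz(p,u,v,z):
    c,d=ray(p,u,v);return (c+d*(z-c[2])/d[2])
def pix(p,X):
    f=240/np.tan(np.radians(p['fovy'])/2);q=p['camera_from_world'][:3]@np.append(X,1)
    return np.array([p['cx']+f*q[0]/q[2],p['cy']+f*q[1]/q[2]])
def cross(p1,uv1,p2,uv2):
    c1,d1=ray(p1,*uv1);c2,d2=ray(p2,*uv2)
    s=np.linalg.lstsq(np.c_[d1,-d2],c2-c1,rcond=None)[0]
    a=c1+d1*s[0];b=c2+d2*s[1];return (a+b)/2,np.linalg.norm(a-b)
E
python3 - <<'E'
from h import *
im=cv2.imread('pics/top0.png');si=cv2.imread('pics/side0.png');p=bot.camera_params('top');q=bot.camera_params('side')
for n,I,cam,(u,v) in(('t',im,p,(260,253)),('s',si,q,(307,299))):
    r=15;h=cv2.cvtColor(I[v-r:v+r,u-r:u+r],cv2.COLOR_BGR2HSV)
    m=cv2.inRange(h,(5,90,60),(22,255,255));c=cv2.moments(m,True)
    uv=(u-r+c['m10']/c['m00'],v-r+c['m01']/c['m00']);print(n,uv,c['m00'],onz(cam,*uv,40))
for nm,uv,z in(('port',(444,215),100),('knob',(492,223),96),('cap',(317,247),18),('beaker',(188,270),94),('pur',(289,282),40),('teal',(243,218),40)):print(nm,onz(p,*uv,z))
a=cv2.resize(im[165:265,400:525],None,fx=4.8,fy=4.8,interpolation=2)[:480]
b=cv2.resize(im[200:300,220:330],None,fx=3,fy=3,interpolation=2)
s=cv2.resize(si[150:230,280:370],None,fx=3,fy=3,interpolation=2)
o=np.zeros((560,800,3),np.uint8);o[:480,:470]=a[:,:470];o[:300,470:800]=b;o[300:540,500:770]=s
cv2.imwrite('pics/crop1.png',o)
E
```

```text
t (259.4298245614035, 252.5701754385965) 114.0 [432.23071526 291.91732544  40.        ]
s (306.36538461538464, 296.75961538461536) 104.0 [431.99058802 290.4443265   40.        ]
port [ 515.91258022 -119.79025592  100.        ]
knob [ 500.04656451 -225.35480707   96.        ]
cap [448.67548884 160.07170348  18.        ]
beaker [387.92383499 440.69146403  94.        ]
pur [365.66895507 222.25741322  40.        ]
teal [512.13247352 332.35259682  40.        ]
```

View pics/crop1.png

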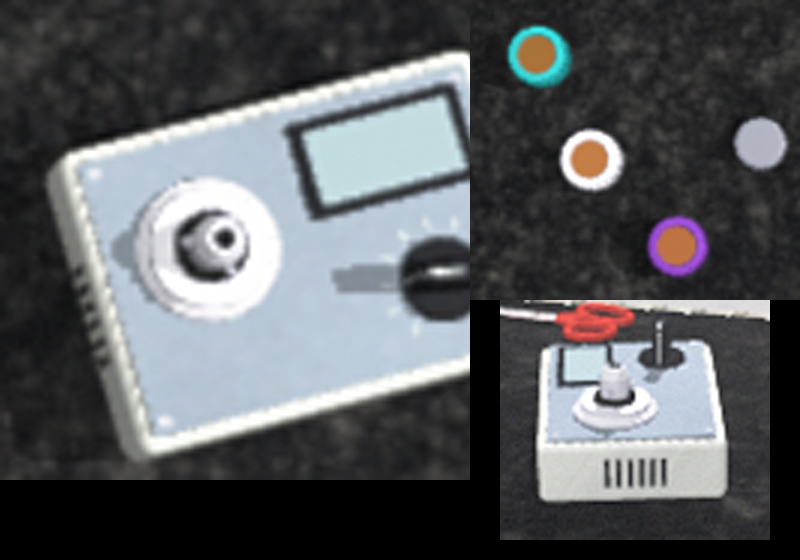

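The close crop shows the chosen cell as a white knurled ring with amber glass, centred at crop (590,160). The grey cap is at (760,143) and both look-alikes are clearly coloured. The photometer is yawed by about +16°, and its knob bar runs roughly left-right in the image. Both views agree on the cell at (432,291) within 1.5 mm. I'm moving over the photometer for a close look with the wrist camera.

```bash
python3 -m pendant '[[[1,-1,0],[0,0,-1],0.1],[[1,-1,0],[0,0,-1],0.1],[[1,-1,0],[0,0,-1],0.1],[[1,-1,0],[0,0,-1],0.1],[[1,-1,0],[0,0,-1],0.1],[[1,-1,0],[0,0,-1],0.1],[[1,-1,0],[0,0,-1],0.1],[[1,-1,0],[0,0,-1],0.1],[[1,-1,0],[0,0,-1],0.1],[[1,-1,0],[0,0,-1],0.1]]'
python3 -m pendant '[[[1,-1,0],[0,0,-1],0.1],[[0.5,-1,0],[0,0,0],0.1],[[0,-1,0],[0,0,0],0.1],[[0,-1,0],[0,0,0],0.1],[[0,-1,0],[0,0,0],0.1],[[0,-1,0],[0,0,0],0.1],[[0,-1,0],[0,0,0],0.1],[[0,-1,0],[0,0,0],0.1],[[0,-1,0],[0,0,0],0.1],[[0,-1,0],[0,0,0],0.1]]'
python3 -m pendant '[[[0,-1,0],[0,0,0],0.1],[[0,-1,0],[0,0,0],0.1],[[0,-1,0],[0,0,0],0.1],[[0,0,0],[0,0,0],0.1],[[0,0,0],[0,0,0],0.1],[[0,0,0],[0,0,0],0.1],[[0,0,0],[0,0,0],0.1],[[0,0,0],[0,0,0],0.1],[[0,0,0],[0,0,0],0.1],[[0,0,0],[0,0,0],0.1]]'
python3 - <<'E'
from h import *
p=bot.camera_params('wrist');im=bot.capture('wrist');cv2.imwrite('pics/w1.png',im);np.save('w1.npy',p)
T=p['camera_from_world'];print(-T[:3,:3].T@T[:3,3],T[2,:3],p['fovy'])
print(pix(p,[516,-120,72]),pix(p,[500,-225,96]))
E
```

```text
time: 0.93
tool_pos: [418.7, 213.9, 243.6]
tcp_rot: [-3.141, -0.0, 1.699]
contact_force: [0.4, 1.0, -0.1]
grip_width: 50.5
finger_force: 0.0
time: 1.77
tool_pos: [461.8, -85.1, 243.5]
tcp_rot: [-3.141, -0.0, 1.585]
contact_force: [1.3, -0.6, -0.3]
grip_width: 50.3
finger_force: 0.0
time: 2.6
tool_pos: [462.3, -173.0, 243.9]
tcp_rot: [3.141, 0.0, 1.586]
contact_force: [0.3, -1.1, 0.0]
grip_width: 50.8
finger_force: 0.0
[461.08116712 -93.82925428 385.26130102] [ 0.00398641 -0.29431139 -0.95570127] 65.72980512777455
[392.96738447 155.50667061] [370.62018625 283.82767073]
```

View pics/w1.png

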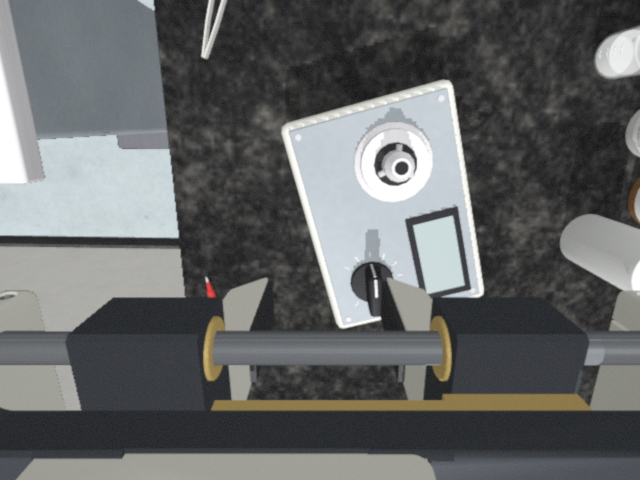

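The wrist view shows the case with the port boss at (394,162) and the knob at about (374,286), its bar nearly along world y. I'll measure these precisely and zoom in on the knob.

Run:
```python
from h import *
im=cv2.imread('pics/w1.png');p=np.load('w1.npy',allow_pickle=True).item()
g=cv2.cvtColor(im,cv2.COLOR_BGR2GRAY)
# boss: bright white disc
b=cv2.inRange(im,(222,222,222),(255,255,255));b[:110]=0;b[215:]=0;b[:,:345]=0;b[:,440:]=0
c=max(cv2.findContours(b,cv2.RETR_EXTERNAL,cv2.CHAIN_APPROX_NONE)[0],key=cv2.contourArea)
h=cv2.convexHull(c)[:,0].astype(float)
P=np.array([onz(p,u,v,72)[:2] for u,v in h],np.float32)
print('boss hull circle',cv2.minEnclosingCircle(P),cv2.fitEllipse(P))
# skirt: dark blob
d=cv2.inRange(g[255:325,345:386],0,60)
c=max(cv2.findContours(d,cv2.RETR_EXTERNAL,cv2.CHAIN_APPROX_NONE)[0],key=cv2.contourArea)[:,0]+[345,255]
Q=np.array([onz(p,u,v,65)[:2] for u,v in c]);print('dark x range',Q.min(0),Q.max(0))
# case front edge corners
for uv in((300,126),(340,325),(446,84)):print(uv,onz(p,*uv,60))
cv2.imwrite('pics/crop2.png',np.hstack([cv2.resize(im[240:335,330:425],(400,400),interpolation=2),cv2.resize(im[110:210,345:445],(400,400),interpolation=2)]))
```

```text
boss hull circle ((516.7039794921875, -126.41844177246094), 32.77804946899414) ((516.8703002929688, -127.72645568847656), (61.396629333496094, 66.0224838256836), 95.09603881835938)
dark x range [ 504.35986456 -281.48427864] [ 520.26687881 -217.10550812]
(300, 126) [438.41743051 -97.86986533  60.        ]
(340, 325) [ 476.7474568  -286.13748888   60.        ]
(446, 84) [557.41767585 -63.33480879  60.        ]
```

View pics/crop2.png

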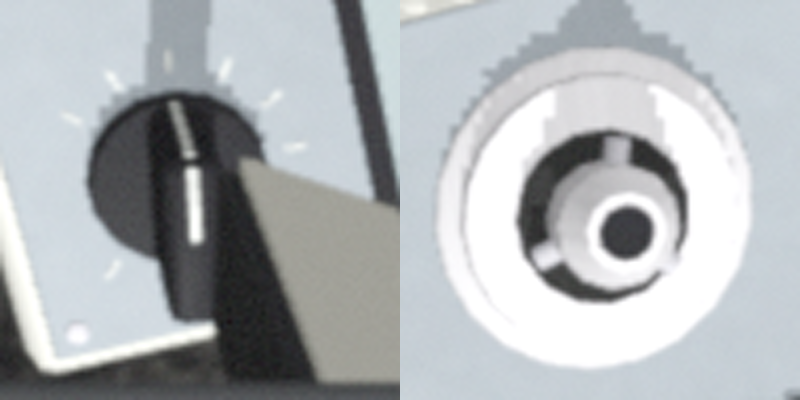

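The left crop shows the white line on the upper (+y) half of the bar, from about px (375.4,278) to the axis at (376.3,297). The right crop shows the seal ring centred at px (395.8,163.8), the spigot top at (401.3,168), and three pins.

Run:
```python
from h import *
p=np.load('w1.npy',allow_pickle=True).item();t=bot.camera_params('top');s=bot.camera_params('side')
print('seal',onz(p,395.75,163.75,76),'spig',onz(p,401.25,168,100))
k=330+np.array([191,195,197])/4.21;v=240+np.array([158,240,320])/4.21
for a,b in zip(k,v):print('bar',onz(p,a,b,96))
for uv in((287,130),(342,326),(450,84)):print(onz(p,*uv,60))
# predictions elsewhere
print('top: spig',pix(t,onz(p,401.25,168,100)),'seal',pix(t,onz(p,395.75,163.75,76)),'knob',pix(t,onz(p,k[1],v[1],96)))
print('side spig',pix(s,onz(p,401.25,168,100)),'knob',pix(s,onz(p,k[1],v[1],96)))
```

```text
seal [ 518.0314322  -126.27329343   76.        ] spig [ 518.01603235 -126.88275832  100.        ]
bar [ 503.72024947 -219.15180066   96.        ]
bar [ 505.49849825 -237.24609181   96.        ]
bar [ 506.89833711 -255.50817809   96.        ]
[ 427.44698278 -101.26349838   60.        ]
[ 478.75571957 -287.22637661   60.        ]
[560.67160514 -63.28689224  60.        ]
top: spig [447.23721413 214.0889665 ] seal [444.61522361 215.63959548] knob [497.40077277 220.60205019]
side spig [317.43940782 172.18034573] knob [333.00011123 157.09775371]
```

Seal and spigot agree at (518,-126.5), which also matches the top and side views. The knob axis is at (505.3,-237.3), with a bar length of 36.5 mm and the white line at 95°, so about 1.0 rad from off.

```bash
python3 -m pendant '[[[0.5,-0.7,0],[0,0,0.3],0.1],[[0.5,-0.7,0],[0,0,0.3],0.1],[[0.43,-0.74,0],[0,0,0],0.1],[[0,0,-1],[0,0,0],0.1],[[0,0,-1],[0,0,0],0.1],[[0,0,-1],[0,0,0],0.1],[[0,0,-1],[0,0,0],0.1],[[0,0,0],[0,0,0],0.1],[[0,0,0],[0,0,0],0.1],[[0,0,0],[0,0,0],0.1]]'
python3 - <<'E'
from h import *
o=bot.get_obs();print(o['tool_pos']);p=bot.camera_params('wrist');im=bot.capture('wrist');np.save('w2.npy',p)
print(pix(p,[505.3,-237.3,96]),pix(p,[504,-219,96]))
u,v=pix(p,[505.3,-237.3,96]).astype(int);v=min(v,400)
cv2.imwrite('pics/w2.png',cv2.resize(im[v-120:v+80,u-130:u+130],None,fx=2.5,fy=2.5));print(u-130,v-120)
E
```

```text
time: 3.48
tool_pos: [506.1, -238.3, 125.4]
tcp_rot: [3.14, 0.001, 1.657]
contact_force: [-0.8, -0.4, -0.0]
grip_width: 50.5
finger_force: 0.0
[ 506.07123533 -238.34482111  125.4124714 ]
[325.83583962 284.32894084] [326.36465019 249.77520629]
195 164
```

View pics/w2.png

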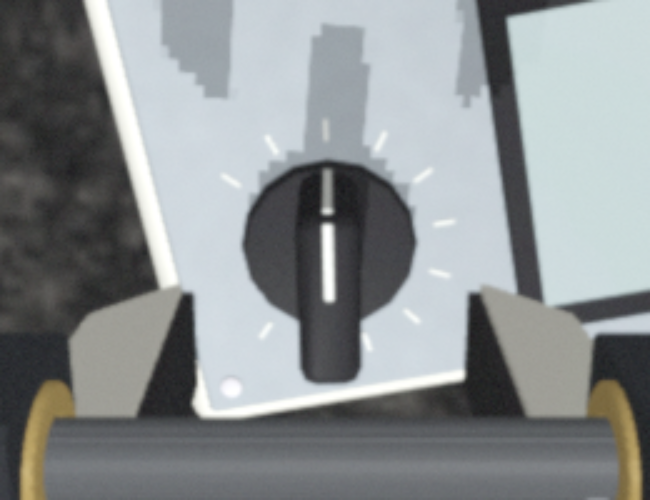

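The bar is square and centred between the fingers at crop (329,300), as predicted. I'm lowering and gripping.

```bash
python3 -m pendant '[[[0,0,-0.6],[0,0,0],0.1],[[0,0,-0.65],[0,0,0],0.1],[[0,0,0],[0,0,0],0.1],[[0,0,0],[0,0,0],-1],[[0,0,0],[0,0,0],-1],[[0,0,0],[0,0,0],-1],[[0,0,0],[0,0,0],-1],[[0,0,0],[0,0,0],-1],[[0,0,0],[0,0,0],-1],[[0,0,0],[0,0,0],-1]]'
python3 -m pendant '[[[0,0,0],[0,0,0.9],-1],[[0,0,0],[0,0,0.9],-1],[[0,0,0],[0,0,0.9],-1],[[0,0,0],[0,0,0.9],-1],[[0,0,0],[0,0,0.9],-1],[[0,0,0],[0,0,0.9],-1],[[0,0,0],[0,0,0.9],-1],[[0,0,0],[0,0,0.5],-1],[[0,0,0],[0,0,0],-1],[[0,0,0],[0,0,0],-1]]'
python3 -c "
from plant import bot
o=bot.get_obs();print(o['moment'],o['finger_force'],o['joint_positions'])"
```

```text
time: 4.37
tool_pos: [505.7, -238.0, 86.7]
tcp_rot: [3.14, 0.001, 1.657]
contact_force: [2.4, -0.2, 1.9]
grip_width: 12.8
finger_force: 29.9
time: 5.2
tool_pos: [506.0, -237.8, 86.7]
tcp_rot: [3.141, 0.002, 2.471]
contact_force: [4.8, 3.1, 2.9]
grip_width: 13.3
finger_force: 29.9
[ 0.42765957 -0.63297799  0.0855832 ] 29.941617250442505 [-5.76938723e-01  5.71203030e-01  1.62856275e+00  1.09268400e-03
  9.39991042e-01 -1.47753104e+00]
```

```bash
python3 -m pendant '[[[0,0,0],[0,0,0.5],-1],[[0,0,0],[0,0,0.5],-1],[[0,0,0],[0,0,0.4],-1],[[0,0,0],[0,0,0],-1],[[0,0,0],[0,0,0],-1],[[0,0,0],[0,0,0],-1],[[0,0,0],[0,0,0],-1],[[0,0,0],[0,0,0],-1],[[0,0,0],[0,0,0],-1],[[0,0,0],[0,0,0],-1]]'
python3 -c "
from plant import bot
o=bot.get_obs();print(o['moment'],o['finger_force'])"
python3 -m pendant '[[[0,0,0],[0,0,0.5],-1],[[0,0,0],[0,0,0.5],-1],[[0,0,0],[0,0,0],-1],[[0,0,0],[0,0,0],-1],[[0,0,0],[0,0,0],-1],[[0,0,0],[0,0,0],-1],[[0,0,0],[0,0,0],-1],[[0,0,0],[0,0,0],-1],[[0,0,0],[0,0,0],-1],[[0,0,0],[0,0,0],-1]]'
python3 -c "
from plant import bot
o=bot.get_obs();print(o['moment'],o['finger_force'])"
```

```text
time: 6.03
tool_pos: [506.1, -237.7, 86.7]
tcp_rot: [3.14, 0.002, 2.637]
contact_force: [4.7, 2.6, 2.8]
grip_width: 13.2
finger_force: 30.1
[ 0.48707969 -0.76513473 -0.44150824] 30.143471360206604
time: 6.87
tool_pos: [506.4, -238.0, 86.7]
tcp_rot: [3.14, 0.003, 2.756]
contact_force: [6.8, 2.3, 1.2]
grip_width: 14.5
finger_force: 32.2
[ 0.39081805 -0.93043662 -0.77500341] 32.19076680019498
```

The moment rose from 0.09 to -0.44 and then -0.78 Nm while the pads twisted, so the knob is on its stop. I'm releasing, rising and checking.

```bash
python3 -m pendant '[[[0,0,0],[0,0,0],0.3],[[0,0,0],[0,0,0],0.3],[[0,0,0],[0,0,0],0.3],[[0,0,0.5],[0,0,0],0.3],[[0,0,1],[0,0,0],0.3],[[0,0.5,1],[0,0,-1],0.3],[[0,1,1],[0,0,-1],0.3],[[0,1,1],[0,0,-1],0.3],[[0,1,0],[0,0,-1],0.3],[[0,0,0],[0,0,-1],0.3]]'
python3 - <<'E'
from h import *
p=bot.camera_params('wrist');im=bot.capture('wrist')
u,v=pix(p,[505.3,-237.3,96]).astype(int);print(u,v);cv2.imwrite('pics/full3.png',im);np.save('w3.npy',p)
v=min(v,380);u=np.clip(u,130,510)
cv2.imwrite('pics/w3.png',cv2.resize(im[v-120:v+100,u-130:u+130],None,fx=2.3,fy=2.3));print(u-130,v-120)
for c in((427.4,-101.3),(478.8,-287.2)):print(pix(p,[*c,60]))
E
```

```text
time: 7.7
tool_pos: [505.1, -130.1, 222.2]
tcp_rot: [3.139, 0.001, 2.157]
contact_force: [0.3, -0.7, -0.5]
grip_width: 59.9
finger_force: 0.0
255 336
125 216
[265.3792502  137.66799415]
[210.8638123  340.12758161]
```

View pics/w3.png

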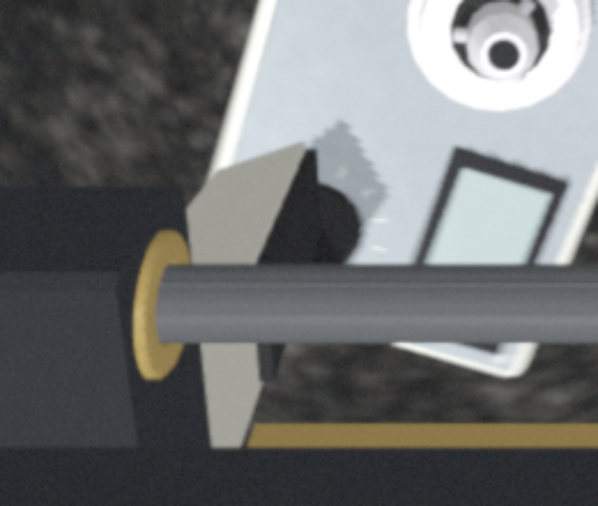

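The finger hides the knob in this view, so I'll check it from the top camera after moving to the cell.

```bash
python3 -m pendant '[[[-0.2,1,0],[0,0,-1],0.5],[[-0.2,1,0],[0,0,-1],0.5],[[-0.2,1,0],[0,0,-1],0.5],[[-0.2,1,0],[0,0,-1],0.5],[[-0.2,1,0],[0,0,-1],0.5],[[-0.2,1,0],[0,0,-1],0.5],[[-0.2,1,0],[0,0,-1],0.5],[[-0.2,1,0],[0,0,-1],0.5],[[-0.2,1,0],[0,0,-1],0.5],[[-0.2,1,0],[0,0,-1],0.5]]'
python3 -m pendant '[[[-0.1,1,0],[0,0,-0.7],0.5],[[-0.1,1,0],[0,0,0],0.5],[[-0.1,1,-0.5],[0,0,0],0.5],[[-0.1,1,-1],[0,0,0],0.5],[[0,0,-1],[0,0,0],0.5],[[0,0,-0.5],[0,0,0],0.5],[[0,0,0],[0,0,0],0.5],[[0,0,0],[0,0,0],0.5],[[0,0,0],[0,0,0],0.5],[[0,0,0],[0,0,0],0.5]]'
python3 - <<'E'
from h import *
o=bot.get_obs();print(o['tool_pos'],o['tcp_rot'])
p=bot.camera_params('wrist');im=bot.capture('wrist');cv2.imwrite('pics/w4full.png',im);np.save('w4.npy',p)
e=pix(p,[432,291,40]);print(e)
h=cv2.cvtColor(im,cv2.COLOR_BGR2HSV);m=cv2.inRange(h,(5,90,60),(22,255,255))
n,l,s,c=cv2.connectedComponentsWithStats(m)
for i in range(1,n):
    if s[i,4]>300:print(s[i],c[i],onz(p,*c[i],40))
t=bot.capture('top');x=cv2.resize(t[165:265,410:520],None,fx=3.6,fy=3.6,interpolation=2)
u,v=np.clip(e.astype(int),[150,150],[490,330])
y=cv2.resize(im[v-150:v+150,u-150:u+150],(360,360))
cv2.imwrite('pics/c4.png',np.hstack([x[:360],y]));print(u-150,v-150)
E
```

```text
time: 8.58
tool_pos: [444.9, 165.3, 219.7]
tcp_rot: [-3.141, 0.001, 0.961]
contact_force: [0.3, 0.0, -0.2]
grip_width: 69.0
finger_force: 0.0
time: 9.42
tool_pos: [434.6, 284.0, 132.2]
tcp_rot: [3.14, -0.002, 0.881]
contact_force: [0.1, 0.7, -0.3]
grip_width: 68.9
finger_force: 0.0
[434.56486287 284.02726993 132.18719551] [ 3.14025076e+00 -2.23986827e-03  8.81305213e-01]
[316.693127  241.2270175]
[ 350   79   49   52 2007] [374.14549078 104.33532636] [513.19425355 334.700055    40.        ]
[ 295  219   45   43 1451] [316.93108201 239.81185389] [432.75179069 291.65181883  40.        ]
[161 316  29  65 932] [172.51180258 348.38197425] [299.04174261 295.05305865  40.        ]
[465 316  29  65 916] [481.49672489 348.45524017] [471.6810407  152.18318337  40.        ]
[290 365  39  15 435] [308.96091954 370.65977011] [362.9270607  217.55763969  40.        ]
[ 255  394  380   17 4903] [462.25984091 403.63593718] [433.97922141 120.31739293  40.        ]
166 91
```

View pics/c4.png

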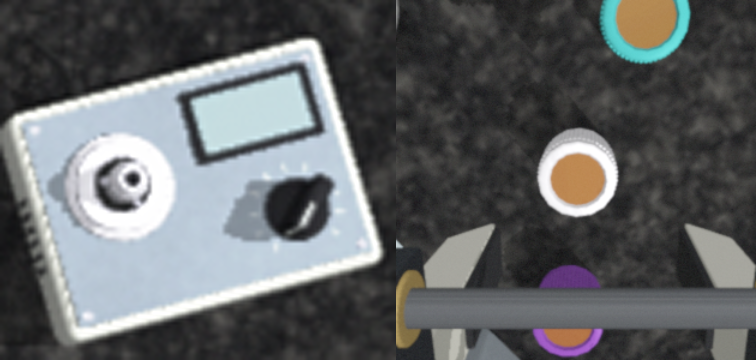

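Left: the white line now points to the front left, as it should. Right: the cell is at (577,178) in the crop, between the fingers' lines with its neighbours clear. It measures (432.8,291.7), in agreement with before. I'm descending and gripping.

```bash
python3 -m pendant '[[[-0.06,0.25,0],[0,0,0],0.5],[[0,0,-0.5],[0,0,0],0.5],[[0,0,-1],[0,0,0],0.5],[[0,0,-1],[0,0,0],0.5],[[0,0,-0.7],[0,0,0],0.5],[[0,0,-0.33],[0,0,0],0.5],[[0,0,0],[0,0,0],0.5],[[0,0,0],[0,0,0],0.5],[[0,0,0],[0,0,0],-1],[[0,0,0],[0,0,0],-1]]'
python3 -m pendant '[[[0,0,0],[0,0,0],-1],[[0,0,0],[0,0,0],-1],[[0,0,0],[0,0,0],-1],[[0,0,0],[0,0,0],-1],[[0,0,0],[0,0,0],-1],[[0,0,0],[0,0,0],-1],[[0,0,0],[0,0,0],-1],[[0,0,0],[0,0,0],-1],[[0,0,0],[0,0,0],-1],[[0,0,0],[0,0,0],-1]]'
python3 -m pendant '[[[0,0,0.5],[0,0,0],-1],[[0,0,1],[0,0,0],-1],[[0,0,1],[0,0,0],-1],[[0,0,1],[0,0,0],-1],[[0,0,1],[0,0,0],-1],[[0,0,0.5],[0,0,0],-1],[[0,0,0],[0,0,0],-1],[[0,0,0],[0,0,0],-1],[[0,0,0],[0,0,0],-1],[[0,0,0],[0,0,0],-1]]'
python3 - <<'E'
from h import *
o=bot.get_obs();print(o['tool_pos'],o['tcp_rot'],o['moment'])
p=bot.camera_params('wrist');im=bot.capture('wrist');cv2.imwrite('pics/w5full.png',im);np.save('w5.npy',p)
h=cv2.cvtColor(im,cv2.COLOR_BGR2HSV);m=cv2.inRange(h,(5,90,60),(22,255,255))
n,l,s,c=cv2.connectedComponentsWithStats(m)
z=o['tool_pos'][2]+14
print('exp',pix(p,[*o['tool_pos'][:2],z]))
for i in range(1,n):
    if s[i,4]>300:print(s[i],c[i],onz(p,*c[i],z))
E
```

```text
time: 10.35
tool_pos: [432.7, 292.3, 26.4]
tcp_rot: [3.14, -0.003, 0.882]
contact_force: [0.4, -0.7, 0.7]
grip_width: 60.0
finger_force: 0.0
time: 11.18
tool_pos: [432.1, 291.9, 25.7]
tcp_rot: [3.141, -0.001, 0.882]
contact_force: [-1.0, -1.5, 6.1]
grip_width: 44.5
finger_force: 30.0
time: 12.02
tool_pos: [430.8, 291.2, 173.0]
tcp_rot: [-3.14, 0.003, 0.882]
contact_force: [-0.4, 0.0, -1.1]
grip_width: 44.8
finger_force: 30.0
[430.76234667 291.19668341 173.01479773] [-3.14014755  0.00332549  0.8815598 ] [-0.14805463  0.0872547  -0.04137266]
exp [326.46715149 333.73303673]
[ 358   89   42   44 1433] [378.26657362 110.6692254 ] [496.30327561 344.20663163 187.01479773]
[ 290  299   75   32 1893] [326.96407818 316.86951928] [435.62252748 296.78499044 187.01479773]
[216 316  20  65 700] [223.62285714 348.90142857] [394.93792964 311.81424289 187.01479773]
[419 316  20  65 698] [430.39255014 348.7034384 ] [458.21680863 259.82374784 187.01479773]
[ 197  394  381   17 4867] [406.71933429 403.68584344] [435.40637432 244.2265923  187.01479773]
```

The cell is held: width 44.7 mm, force 30 N, and centred on the TCP within 0.5 mm. I'm carrying it to the port.

```bash
python3 -m pendant '[[[0.21,-1,0],[0,0,0],-1],[[0.21,-1,0],[0,0,0],-1],[[0.21,-1,0],[0,0,0],-1],[[0.21,-1,0],[0,0,0],-1],[[0.21,-1,0],[0,0,0],-1],[[0.21,-1,0],[0,0,0],-1],[[0.21,-1,0],[0,0,0],-1],[[0.21,-1,0],[0,0,0],-1],[[0.21,-1,0],[0,0,0],-1],[[0.21,-1,0],[0,0,0],-1]]'
python3 -m pendant '[[[0.21,-1,0],[0,0,0],-1],[[0.21,-1,0],[0,0,0],-1],[[0.21,-1,0],[0,0,0],-1],[[0.16,-0.9,0],[0,0,0],-1],[[0,0,0],[0,0,0],-1],[[0,0,0],[0,0,0],-1],[[0,0,0],[0,0,0],-1],[[0,0,0],[0,0,0],-1],[[0,0,0],[0,0,0],-1],[[0,0,0],[0,0,0],-1]]'
python3 - <<'E'
from h import *
o=bot.get_obs();print(o['tool_pos'],o['tcp_rot'],o['moment'],o['contact_force'])
t=bot.camera_params('top');s=bot.camera_params('side');I=bot.capture('side');J=bot.capture('top')
a=cv2.resize(I[60:240,250:400],None,fx=2.7,fy=2.7,interpolation=2);b=cv2.resize(J[170:270,410:510],None,fx=3.9,fy=3.9,interpolation=2)
H=min(len(a),len(b));cv2.imwrite('pics/c6.png',np.hstack([a[:H],b[:H]]));
print('side cell top/bottom',pix(s,[*o['tool_pos'][:2],187]),pix(s,[*o['tool_pos'][:2],147]),'spig',pix(s,[518,-126.5,100]))
for A in(137,145,151):
  r=np.radians(A);print(A,pix(t,[505.3,-237.3,96]),pix(t,[505.3+19*np.cos(r),-237.3+19*np.sin(r),96]))
E
```

```text
time: 12.9
tool_pos: [494.3, -9.8, 173.8]
tcp_rot: [-3.14, 0.001, 0.882]
contact_force: [0.2, -0.3, -1.6]
grip_width: 44.4
finger_force: 30.0
time: 13.73
tool_pos: [518.3, -124.3, 174.9]
tcp_rot: [-3.142, -0.0, 0.883]
contact_force: [0.3, -0.1, -0.6]
grip_width: 44.9
finger_force: 30.0
[ 518.3265678  -124.29129102  174.90593974] [-3.14153698e+00 -5.55196415e-06  8.83163778e-01] [-0.10420493  0.09926983 -0.04203601] [ 0.32141899 -0.13852727 -0.60488558]
side cell top/bottom [316.22786766 138.1370495 ] [316.60921758 154.24658176] spig [317.40593488 172.24341554]
137 [497.42737359 220.69202878] [491.6133312  226.90498046]
145 [497.42737359 220.69202878] [492.5736642  227.67220963]
151 [497.42737359 220.69202878] [493.35731747 228.15924793]
```

View pics/c6.png

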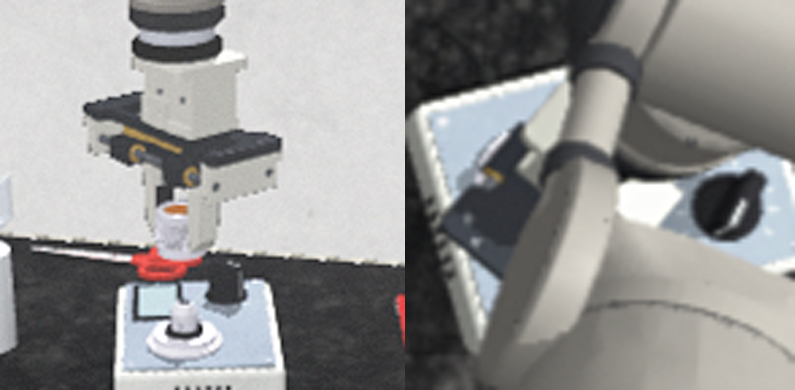

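The side view shows the cell upright over the port, and the top view shows the knob's line at about 151°, its off position. I'm centring and lowering over the spigot.

```bash
python3 -m pendant '[[[0,-0.07,0],[0,0,0],-1],[[0,0,-0.5],[0,0,0],-1],[[0,0,-0.5],[0,0,0],-1],[[0,0,-0.5],[0,0,0],-1],[[0,0,-0.2],[0,0,0],-1],[[0,0,-0.2],[0,0,0],-1],[[0,0,0],[0,0,0],-1],[[0,0,0],[0,0,0],-1],[[0,0,0],[0,0,0],-1],[[0,0,0],[0,0,0],-1]]'
python3 -m pendant '[[[0,0,-0.1],[0,0,0],-1],[[0,0,-0.1],[0,0,0],-1],[[0,0,0],[0,0,0],-1],[[0,0,0],[0,0,0],-1],[[0,0,0],[0,0,0],-1],[[0,0,0],[0,0,0],-1],[[0,0,0],[0,0,0],-1],[[0,0,0],[0,0,0],-1],[[0,0,0],[0,0,0],-1],[[0,0,0],[0,0,0],-1]]'
python3 -c "
from plant import bot
o=bot.get_obs();print(o['moment'],o['tool_pos'])"
```

```text
time: 14.67
tool_pos: [518.8, -127.6, 118.6]
tcp_rot: [3.14, -0.0, 0.882]
contact_force: [-1.1, 0.2, -0.5]
grip_width: 44.6
finger_force: 30.0
time: 15.5
tool_pos: [518.4, -127.4, 111.9]
tcp_rot: [3.141, -0.0, 0.882]
contact_force: [-0.5, 0.2, -1.8]
grip_width: 44.6
finger_force: 30.0
[-0.09527152  0.04962113  0.0400957 ] [ 518.38736619 -127.43237496  111.9222169 ]
```

It has slid over the spigot with no side force. I'm pressing lightly on the pins.

```bash
python3 -m pendant '[[[0,0,-0.06],[0,0,0],-1],[[0,0,-0.06],[0,0,0],-1],[[0,0,0],[0,0,0],-1],[[0,0,0],[0,0,0],-1],[[0,0,0],[0,0,0],-1],[[0,0,0],[0,0,0],-1],[[0,0,0],[0,0,0],-1],[[0,0,0],[0,0,0],-1],[[0,0,0],[0,0,0],-1],[[0,0,0],[0,0,0],-1]]'
```

```text
time: 16.33
tool_pos: [518.6, -127.4, 109.7]
tcp_rot: [3.14, -0.0, 0.882]
contact_force: [-3.7, 1.7, 11.1]
grip_width: 44.6
finger_force: 30.0
```

Contact is at 11 N with the underside on the pins, as expected. I'm turning while pressed.

```bash
python3 -m pendant '[[[0,0,0],[0,0,0.5],-1],[[0,0,0],[0,0,0.5],-1],[[0,0,0],[0,0,0.5],-1],[[0,0,0],[0,0,0.5],-1],[[0,0,0],[0,0,0.5],-1],[[0,0,0],[0,0,0.5],-1],[[0,0,0],[0,0,0.5],-1],[[0,0,0],[0,0,0],-1],[[0,0,0],[0,0,0],-1],[[0,0,0],[0,0,0],-1]]'
python3 -c "
from plant import bot
o=bot.get_obs();print(o['moment'])"
```

```text
time: 17.17
tool_pos: [519.3, -127.0, 109.6]
tcp_rot: [3.139, -0.001, 1.302]
contact_force: [0.0, 4.2, 9.0]
grip_width: 44.8
finger_force: 30.0
[0.67800609 0.14544755 0.07941779]
```

```bash
python3 -m pendant '[[[0,0,0],[0,0,0.5],-1],[[0,0,0],[0,0,0.5],-1],[[0,0,0],[0,0,0.5],-1],[[0,0,0],[0,0,0.5],-1],[[0,0,0],[0,0,0.5],-1],[[0,0,0],[0,0,0.5],-1],[[0,0,0],[0,0,0.5],-1],[[0,0,0],[0,0,0],-1],[[0,0,0],[0,0,0],-1],[[0,0,0],[0,0,0],-1]]'
python3 -c "
from plant import bot
o=bot.get_obs();print(o['moment'])"
```

```text
time: 18.0
tool_pos: [518.4, -127.4, 108.2]
tcp_rot: [3.142, 0.0, 1.72]
contact_force: [0.5, -0.4, -0.4]
grip_width: 44.4
finger_force: 30.0
[-0.09356567  0.08564205  0.02455223]
```

The force vanished and the TCP dropped to 108.2, so the keyways have met the pins. I'm pushing down towards the seal.

```bash
python3 -m pendant '[[[0,0,-0.07],[0,0,0],-1],[[0,0,-0.07],[0,0,0],-1],[[0,0,-0.06],[0,0,0],-1],[[0,0,0],[0,0,0],-1],[[0,0,0],[0,0,0],-1],[[0,0,0],[0,0,0],-1],[[0,0,0],[0,0,0],-1],[[0,0,0],[0,0,0],-1],[[0,0,0],[0,0,0],-1],[[0,0,0],[0,0,0],-1]]'
python3 -c "
from plant import bot
o=bot.get_obs();print(o['moment'])"
```

```text
time: 18.83
tool_pos: [518.4, -127.4, 102.3]
tcp_rot: [3.141, 0.0, 1.722]
contact_force: [0.3, -0.1, -0.8]
grip_width: 44.7
finger_force: 30.0
[-0.03670295  0.03981377  0.0077932 ]
```

```bash
python3 -m pendant '[[[0,0,-0.06],[0,0,0],-1],[[0,0,-0.06],[0,0,0],-1],[[0,0,-0.06],[0,0,0],-1],[[0,0,0],[0,0,0],-1],[[0,0,0],[0,0,0],-1],[[0,0,0],[0,0,0],-1],[[0,0,0],[0,0,0],-1],[[0,0,0],[0,0,0],-1],[[0,0,0],[0,0,0],-1],[[0,0,0],[0,0,0],-1]]'
```

```text
time: 19.67
tool_pos: [518.6, -127.5, 97.7]
tcp_rot: [3.141, 0.001, 1.722]
contact_force: [-2.2, -0.1, 7.7]
grip_width: 44.5
finger_force: 30.0
```

```bash
python3 -m pendant '[[[0,0,-0.04],[0,0,0],-1],[[0,0,-0.03],[0,0,0],-1],[[0,0,0],[0,0,0],-1],[[0,0,0],[0,0,0],-1],[[0,0,0],[0,0,0],-1],[[0,0,0],[0,0,0],-1],[[0,0,0],[0,0,0],-1],[[0,0,0],[0,0,0],-1],[[0,0,0],[0,0,0],-1],[[0,0,0],[0,0,0],-1]]'
```

```text
time: 20.5
tool_pos: [518.6, -127.5, 97.6]
tcp_rot: [3.14, 0.001, 1.722]
contact_force: [-7.1, 3.0, 24.7]
grip_width: 45.0
finger_force: 30.0
```

It bottomed out: the force rose by 17 N over 0.1 mm. Total drop from the pins is 12.5 mm, exactly the expected amount. One last look before handing in.

Run:
```python
from h import *
I=bot.capture('side');cv2.imwrite('pics/c7.png',cv2.resize(I[100:230,260:400],None,fx=4,fy=4,interpolation=2))
o=bot.get_obs();print(o['contact_force'],o['tool_pos'])
```

```text
[-7.80405769  2.17707476 25.28396782] [ 518.59237441 -127.52418317   97.60786285]
```

View pics/c7.png

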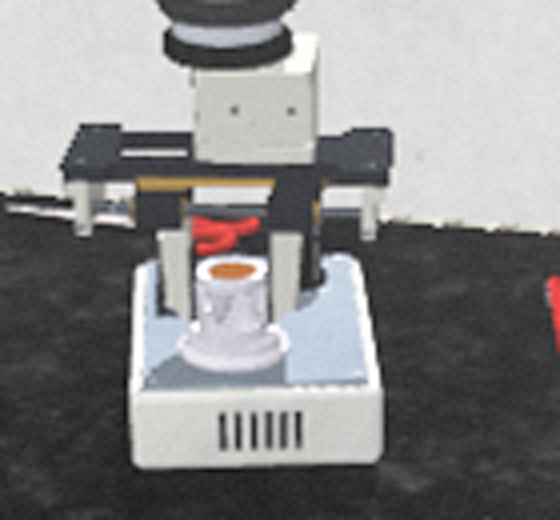

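The cell sits flat on the boss (crop (232,340)), upright, with both fingers holding it. I'm handing in the job.

```bash
python3 -c "
from plant import bot
print(bot.close_job())"
```

```text
the job is handed in; nothing more can be done
None
```

I turned the lamp knob to its off stop, dropped the filter cell over the pins and handed in the job with the gripper still pressing it onto the seat at about 25 N; no verdict came back.

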